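Set the turntable to the next road

ROBOT

A 6-joint arm with a two-finger parallel gripper is mounted at the origin on a cart in front of the work surface, level with it; the furniture and walls round the work are solid. World frame = base frame: x ahead of the robot, y to its left, z up, the work surface at z = 0. Lengths are in m, angles in rad, forces in N, time in s.
With the tool pointing down it reaches from about 0.35 to 0.775 m from the base axis. Payload 5.5 kg.
Tool frame: the origin (TCP) lies between the finger pads; the fingertips stand 8 mm ahead of it and the grasp point (between the pads) lies 11 mm behind it; z points along the fingers, y is the line along which they close (so a half turn about z gives the same grasp; the last joint's range is limited). The gripper opens to 85 mm and grips with 20 to 120 N. Pads are 22 mm wide; open, the fingers measure 114 mm over their backs; the gripper's body (76 mm by 85 mm) begins 54 mm behind the grasp point. The pads swing forward as they close: fully open they stand 13 mm farther back than shut.
Start: joints at [1.191, 0.313, 0.046, 1.304, 0, 1.431], TCP at [0.137, 0.559, 0.239] pointing down, gripper open.
Joint ranges: [-2.76, 2.76], [-0.86, 1.69], [-1.03, 1.26], [-2.2, 2.34], [-1.47, 1.5], [-3.14, 3.14]. Speed limits (rad/s): [2.57, 2.57, 3.14, 3.14, 3.14, 3.14].

INTERFACE

Orientations are given as a unit quaternion [w, x, y, z].
In Python, from workcell import status, vision, job gives the robot as it stands. The module is installed in compiled form; this text tells all that it offers.
- The arm moves only by the tool apply_moves, never from a script. Its argument "moves" is one flat list of numbers, 6 for each row, row after row: the shift along the world's x, y, z in units of 25 mm (1.0 is 25 mm), then the turn, a rotation vector about the world's x, y, z in rad. In form: [x, y, z, rx, ry, rz, x, y, z, rx, ry, rz, ...]. A call has 1 to 20 rows; each row is the pose to reach, as a shift and turn from the pose commanded when the call began; what a row does not reach only later rows make up. A row lasts 1/12 s, in which the tool goes at most 41.7 mm and 7.16 degrees, less where a joint would pass 70% of its speed; a pose out of reach is approached as far as the arm can. A call with a gripper value outside its range is refused whole. "claw" is the opening in per cent of the stroke, from 0 (shut) to 100 (fully open), set as the call begins (left out, the last holds). The fingers move at their own pace and stop on an object; "newtons" is the grip in N (left out, the last holds). Time passes only in rows, so rows that repeat a pose let the fingers close. It gives the time, the measured TCP pose, the force, the opening and the grip force at its end, in the units of the state.
- status.get_state(): the state, without advancing time (a new reading comes with each control period).
- vision.read_camera(name): name is "scene" or "top" or "wrist"; returns a dict with "image" (400x640x3 uint8, blue, green, red), "camera_matrix" (3x3 intrinsics, pixels), "camera_from_world" (4x4, takes a point from world to camera coordinates). Camera axes: x right, y down, z forward; pixel columns grow to the right and rows downward; lengths in m; the calibration is good to about 2 mm. A picture is of the moment at which its call begins. There is no depth.
- job.hand_in(): hands the job in; it is judged then, once.
The state is a dict: "clock": time; "joint_pos": joint angles; "qvel": joint speeds; "tau": joint torques, N m; "tcp_pos": TCP position; "orientation": TCP orientation; "wrist_force": force on the tool from outside, world axes, zero at the start; "ft_torque": the same for the moment, N m; "finger_gap": finger opening in m; "grip_force": force on a finger pad.
Only numpy, scipy, OpenCV 4.12 (cv2) and the standard library are available. Lean on these libraries where they do the work, as an engineer would, in place of code of your own. Each camera call takes 0.05 s, during which the arm holds its last target. There are 200 camera calls.

TASK

Turn the flat wagon standing on the hand-worked turntable to the next road: draw the spring index pin up by its knob, swing the bridge one road clockwise (seen from above), and let the pin drop fully home in that road's index hole so that the bridge is locked. The roads were laid by hand and their spacing is only roughly known, so feel for the hole with the pin riding lightly on its shoe; never wrench the pin sideways or ram it down. Keep the wagon standing in place on the bridge and leave the other things alone.

Things in the scene. Friction and masses are not known exactly. Their poses are not given: they have to be found in the camera images.
- turntable: Fixed round plywood turntable unit, 172 mm across, 24 mm high, with a round pit 126 mm across. Origin: on the vertical pivot axis of the bridge, at worktop level. Its x axis points along the road on which the bridge starts (away from the robot), y to the left, z up. The pin starts on its -y side, 74 mm from the pivot.
- bridge (a joint): Angle of the turntable bridge about the vertical pivot, rad: 0 at the start (pin in the first hole), grows clockwise seen from above. It turns with light friction (about 0.05 N m) and stays where it is left.
- index_pin (a joint): Lift of the spring index pin, m: 0 = fully home in a hole (on its stop), 0.0048 = its tip rests on top of a shoe or the index plate, 0.010 = drawn to its upper stop. A spring pushes it down with about 5 N at home and 7.5 N fully drawn, so it drops by itself when let go.
- knob (a point): Centre of the black round knurled knob of the index pin: 18 mm diameter, 16 mm high, axis vertical, free all round. It swings with the bridge on a circle of 74 mm radius round the pivot; its centre is 66 mm above the worktop when the pin is home and rises with the pin.
- barrel_top (a point): Top of the plunger barrel under the knob, on the knob's axis, 52 mm above the worktop (14 mm below the knob's centre at home). The barrel is 14 mm across; it stands on the end of the bridge's flat aluminium side arm (14 mm wide, round end 21 mm across), whose top is 39 mm above the worktop.
- pin_shank: The 8 mm steel shank of the index pin below the arm, moving with the knob (its frame lies on the pivot axis, not at the shank). Its flat tip goes about 5 mm into a hole when home. Resting on a shoe, the knob can be pushed along the circle with 2 to 4 N.
- index_plate: Steel arc on the rim with brass shoes (18 x 30 to 36 x 6 mm, tops 30 mm above the worktop, a 10 mm hole in the middle of each) on the 74 mm circle. Frame at the pivot. The roads were laid by hand: the next hole lies between bridge = 0.45 and 0.70 rad and is not measured. When the riding pin finds it, the pin drops 5 mm and the bridge stops dead.
- wagon_mid (a point): The flat wagon, 164 mm long, 42 mm wide, 40 mm high, loaded with logs, about 0.12 kg, standing loose on the bridge's rails (its wheels do not roll). This point is its middle, 20 mm above its wheel flanges, about 47 mm above the worktop; the load's top is 68 mm above it.
- bridge_mid (a point): Point on the pivot axis fixed to the bridge, 47 mm above the worktop, where the wagon's middle stands at the start. Its x axis runs along the bridge's track and turns with the bridge.
- track_rubber: Brown abrasive block, 23 x 52 x 13 mm, lying on the worktop; bystander. Origin under its centre.
- oil_bottle: Small dropper bottle, 25 mm across, 85 mm high, standing on the worktop; bystander. Origin under its centre.
- screw_tin: Round tin, 54 mm across, 21 mm high; bystander. Origin under its centre.
- rerailer: Grey channel-shaped ramp, 34 x 100 x 18 mm; bystander. Origin under its centre.

How it is judged:
By the outcome, as a careful person would: the job done as asked, in the order asked, and still so for the second after the job is handed in, with the robot touching nothing.
It also fails if it takes over 40 s, if anything falls off the work surface, if the arm or the gripper's body presses on something with over 40 N, if the wrist force passes 120 N, or if a joint passes its speed limit or range.

## Working session

There is one attempt and no reset: what is moved stays moved. The work goes in short steps, Python scripts to look and compute and a tool call to move; the robot and the scene stay as the last step left them, time stands still between calls to the robot, and variables do not carry over. Pictures are saved under pics/ and viewed, at most 13 in all, crops included, and the job is handed in when it is done.

Besides the shell and the picture viewer there is one more tool, called after "Request:" as name(argument=value, ...), one argument or row to a line, values as JSON. apply_moves: Moves the arm, as the interface text tells. Its arguments: {"type":"object","properties":{"moves":{"type":"array","items":{"type":"number"}},"claw":{"type":"number"},"newtons":{"type":"number"}},"required":["moves"]}

```bash
mkdir -p pics
cat > h.py <<'E'
import numpy as np, cv2
from workcell import status, vision, job
def cam(n):
    d=vision.read_camera(n); return d["image"],np.array(d["camera_matrix"]),np.array(d["camera_from_world"])
def ray(K,T,u,v):
    R=T[:3,:3]; c=-R.T@T[:3,3]; d=R.T@np.linalg.inv(K)@np.array([u,v,1.]); return c,d/np.linalg.norm(d)
def plane(K,T,u,v,z):
    c,d=ray(K,T,u,v); return c+d*(z-c[2])/d[2]
def tri(rs):
    A=sum(np.eye(3)-np.outer(d,d) for c,d in rs); b=sum((np.eye(3)-np.outer(d,d))@c for c,d in rs); return np.linalg.solve(A,b)
def proj(K,T,p):
    q=K@(T[:3,:3]@np.array(p)+T[:3,3]); return q[:2]/q[2]
E
python3 - <<'E'
from h import *
print(status.get_state())
a=[]
for n in("scene","top"):
    i,K,T=cam(n); cv2.imwrite(f"pics/{n}0.png",i); np.savez(n+"0",i=i,K=K,T=T); print(n,K[0,0],-T[:3,:3].T@T[:3,3])
E
```

```text
{'clock': 0.0, 'joint_pos': array([ 1.19139479e+00,  3.13990553e-01,  4.50026789e-02,  1.30359590e+00,
       -1.04340441e-05,  1.43121406e+00]), 'qvel': array([-0.00060606,  0.00062947,  0.00075859,  0.00056123,  0.00126545,
        0.00210941]), 'tau': array([-3.64337839e-04, -4.80622065e+01,  2.98535371e+01,  1.93651300e-02,
        1.44396716e-05,  1.35828739e-05]), 'tcp_pos': array([0.13639954, 0.55808958, 0.23842415]), 'orientation': array([-2.24278134e-04,  1.19622437e-01,  9.92819054e-01, -8.65142309e-04]), 'wrist_force': array([-0.27094065, -0.6326022 ,  0.19198355]), 'ft_torque': array([-0.04840632,  0.03877438, -0.01726841]), 'grip_force': 0.0, 'finger_gap': 0.08537663088778714}
scene 380.80705093414485 [ 0.22332774 -0.43388846  0.72399849]
top 366.9594003290553 [0.34009886 0.02289325 0.91614238]
```

View pics/scene0.png

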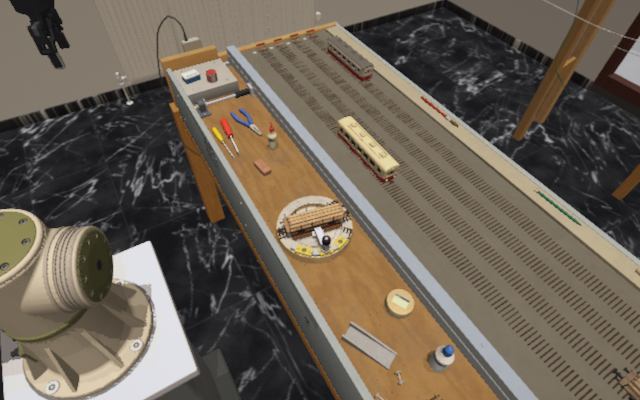

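View pics/top0.png

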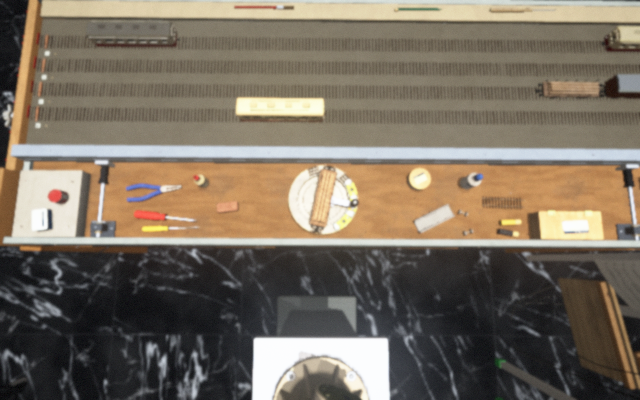

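The scene view shows the turntable at about (315,228) with the black knob at about (326,240). In the top view the turntable is at (323,199), the knob at about (353,203), and the wagon lies along the track leaning slightly right.

Run:
```python
from h import *
S={n:np.load(n+"0.npz") for n in("scene","top")}
out=[]
for n,(x0,y0,x1,y1) in dict(scene=(262,190,372,270),top=(275,155,375,245)).items():
    c=S[n]["i"][y0:y1,x0:x1]
    m=(c.max(2)<60).astype(np.uint8)
    k,l,s,ce=cv2.connectedComponentsWithStats(m)
    print(n,[(s[j].tolist(),(ce[j]+[x0,y0]).round(1).tolist()) for j in range(1,k) if s[j][4]>8])
    out.append(cv2.resize(c,None,fx=5 if n=="scene" else 5,fy=5,interpolation=cv2.INTER_CUBIC))
h=max(o.shape[0] for o in out)
im=np.hstack([cv2.copyMakeBorder(o,0,h-o.shape[0],0,0,cv2.BORDER_CONSTANT) for o in out])
print(im.shape); cv2.imwrite("pics/crop.png",cv2.resize(im,None,fx=.76,fy=.76))
T=S["top"]
for p in((323,199,.024),(288,199,.024),(358,199,.024),(323,165,.024),(323,234,.024),(353,203,.07)): print(p,plane(T["K"],T["T"],*p).round(4))
```

```text
scene [([60, 30, 18, 8, 50], [331.2, 223.3]), ([34, 39, 18, 6, 48], [303.0, 231.1]), ([61, 47, 7, 9, 40], [325.9, 241.8])]
top []
(450, 1050, 3)
(323, 199, 0.024) [ 0.482  -0.0046  0.024 ]
(288, 199, 0.024) [0.4815 0.0815 0.024 ]
(358, 199, 0.024) [ 0.4825 -0.0909  0.024 ]
(323, 165, 0.024) [ 0.568  -0.0045  0.024 ]
(323, 234, 0.024) [ 0.396  -0.0048  0.024 ]
(353, 203, 0.07) [ 0.4657 -0.0732  0.07  ]
```

View pics/crop.png

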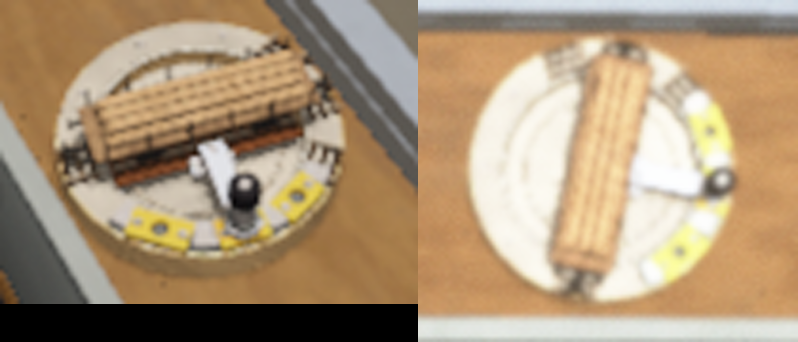

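The crop (×3.8) puts the knob at (326,240) in scene and (354,203) in top. The next shoe clockwise has its hole at about (304,250) in scene and (344.5,221.6) in top.

Run:
```python
from h import *
S={n:np.load(n+"0.npz") for n in("scene","top")}
def t(s,p): return tri([ray(S["scene"]["K"],S["scene"]["T"],*s),ray(S["top"]["K"],S["top"]["T"],*p)])
print("knob",t((326,240),(354,203.2)))
print("hole tri",t((304.1,250),(344.5,221.6)))
print("hole planes",plane(S["scene"]["K"],S["scene"]["T"],304.1,250,.03),plane(S["top"]["K"],S["top"]["T"],344.5,221.6,.03))
# turntable rim: pale pixels ellipse -> plane at z=.024
T=S["top"]; c=T["i"]; 
import cv2
hsv=cv2.cvtColor(c,cv2.COLOR_BGR2HSV); m=((hsv[...,1]<80)&(hsv[...,2]>120)).astype(np.uint8); m[:,:275]=0;m[:,375:]=0;m[:158]=0;m[240:]=0
k,l,s,ce=cv2.connectedComponentsWithStats(m); j=1+s[1:,4].argmax()
h=cv2.convexHull(np.argwhere(l==j)[:,::-1].astype(np.int32))[:,0]
P=np.array([plane(T["K"],T["T"],u,v,.024)[:2] for u,v in h]); (cc,r)=cv2.minEnclosingCircle(P.astype(np.float32)); print("pivot",cc,r)
```

```text
knob [ 0.46577599 -0.07595221  0.06706514]
hole tri [ 0.42533573 -0.05625229  0.0335511 ]
hole planes [ 0.42612418 -0.05425233  0.03      ] [ 0.42592305 -0.05664751  0.03      ]
pivot (0.48231831192970276, -0.0037003005854785442) 0.08643585443496704
```

Request:
apply_moves(
  moves=[1.2, -2.4, 0, 0, 0, -0.12, 2.2, -4.4, 0, 0, 0, -0.24, 3.2, -6.4, 0, 0, 0, -0.36, 4.2, -8.4, 0, 0, 0, -0.48, 5.2, -10.4, 0, 0, 0, -0.6, 6.2, -12.2, 0, 0, 0, -0.72, 7.2, -13.8, 0, 0, 0, -0.84, 8.2, -15.4, 0, 0, 0, -0.96, 9.2, -17, 0, 0, 0, -1.08, 10.0, -18.4, 0, 0, 0, -1.2, 10.8, -19.8, 0, 0, 0, -1.32, 11.6, -21.2, 0, 0, 0, -1.44, 12.0, -22.6, 0, 0, 0, -1.52, 12.4, -24, 0, 0, 0, -1.52, 12.8, -25.2, 0, 0, 0, -1.52, 12.8, -25.4, 0, 0, 0, -1.52, 12.8, -25.4, 0, 0, 0, -1.52, 12.8, -25.4, 0, 0, 0, -1.52],
  claw=50,
)

```text
clock: 1.6
tcp_pos: [0.4589, -0.0823, 0.2387]
orientation: [0.001, 0.773, 0.635, -0.0]
wrist_force: [0.8, -0.1, 0.1]
finger_gap: 0.0426
grip_force: 0.0
```

Run:
```python
from h import *
i,K,T=cam("wrist"); cv2.imwrite("pics/w1.png",i); np.savez("w1",i=i,K=K,T=T); print(K[0,0],-T[:3,:3].T@T[:3,3])
for p in((.466,-.076,.067),(.4255,-.056,.03),(.4823,-.0037,.024)): print(proj(K,T,p))
```

```text
275.6650073572313 [ 0.471529   -0.01777204  0.37270861]
[323.75826961 174.7738245 ]
[288.21499186 159.87419009]
[325.04864624 107.62990013]
```

View pics/w1.png

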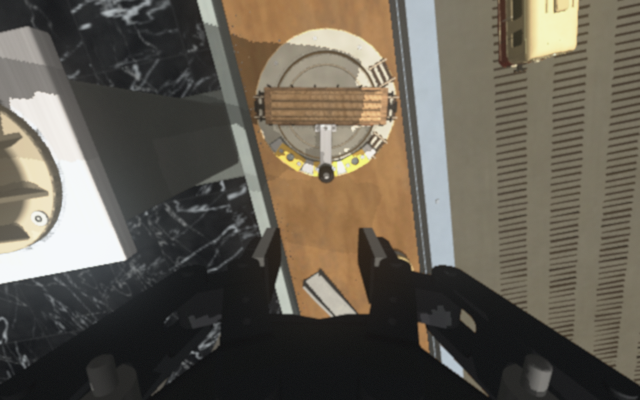

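The wrist view shows the knob at about (326,173), the arm vertical in the image, and the yellow shoes with the next hole at about (290,158).

Run:
```python
from h import *
w=np.load("w1.npz");i,K,T=w["i"],w["K"],w["T"]
S={n:np.load(n+"0.npz") for n in("scene","top")}
hsv=cv2.cvtColor(i,cv2.COLOR_BGR2HSV)
m=(i.max(2)<60).astype(np.uint8);m[:160]=0;m[190:]=0;m[:,:310]=0;m[:,345:]=0
k,l,s,ce=cv2.connectedComponentsWithStats(m);print(s[1:],ce[1:])
u=ce[1+s[1:,4].argmax()]
kn=tri([ray(K,T,*u),ray(S["scene"]["K"],S["scene"]["T"],326,240),ray(S["top"]["K"],S["top"]["T"],354,203.2)]);print("knob",kn,[proj(a["K"],a["T"],kn) for a in(w,S["scene"],S["top"])])
y=((hsv[...,0]>20)&(hsv[...,0]<35)&(hsv[...,1]>120)&(hsv[...,2]>90)).astype(np.uint8);y[:140]=0;y[185:]=0;y[:,:260]=0;y[:,400:]=0
k,l,s,ce=cv2.connectedComponentsWithStats(y)
for j in range(1,k):
    if s[j,4]>20: print("yellow",s[j],ce[j],plane(K,T,*ce[j],.03))
p=plane(K,T,*u,.067);print("knob plane",p)
c=cv2.resize(i[20:195,245:410],None,fx=4.,fy=4,interpolation=cv2.INTER_CUBIC)[400:];cv2.imwrite("pics/c2.png",c)
```

```text
[[320 167  11  10  40]] [[323.55 169.45]]
knob [ 0.4668787  -0.07363128  0.06249943] [array([324.05063976, 171.87673177]), array([325.74191087, 240.19253222]), array([352.80417363, 202.96244838])]
yellow [276 150  28  21 198] [289.7979798  160.30808081] [ 0.42731298 -0.05690883  0.03      ]
yellow [342 153  27  20 153] [355.47712418 161.97385621] [ 0.50720273 -0.07479553  0.03      ]
yellow [313 171   6   6  24] [315.625      174.04166667] [ 0.45544432 -0.08013996  0.03      ]
knob plane [ 0.46691537 -0.07000958  0.067     ]
```

View pics/c2.png

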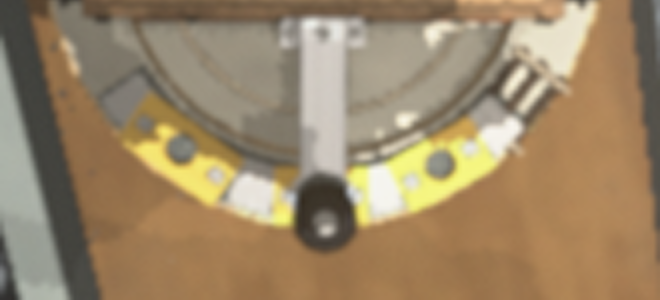

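Run:
```python
from h import *
w=np.load("w1.npz");K,T=w["K"],w["T"]
S={n:np.load(n+"0.npz") for n in("scene","top")}
kn=tri([ray(K,T,325.9,172.6),ray(S["scene"]["K"],S["scene"]["T"],326,240),ray(S["top"]["K"],S["top"]["T"],354,203.2)])
k=plane(K,T,325.9,172.6,.067);h=plane(K,T,289.6,157.1,.03);h2=plane(K,T,354.6,160.4,.03)
print(kn,k,h,h2)
def circ(a,b,r=.074): # centre at r from both, on +y side
    a,b=a[:2],b[:2];m=(a+b)/2;d=b-a;L=np.linalg.norm(d);n=np.array([-d[1],d[0]])/L
    return [m+s*n*np.sqrt(r*r-L*L/4) for s in(1,-1)]
for n,a,b in(("k,h",k,h),("h,h2",h,h2)):
    for c in circ(a,b):
        if c[1]>-.03: print(n,"pivot",c)
for c in (np.array([.4823,-.0037]),circ(h,h2)[0],circ(h,h2)[1]):
    a=[np.arctan2(*(q[:2]-c)[::-1]) for q in(k,h,h2)]; r=[np.linalg.norm(q[:2]-c) for q in(k,h,h2)]
    print(c,"th",a,"r",r,"next",a[0]-a[1])
```

```text
[ 0.46724622 -0.07511589  0.06429911] [ 0.46882946 -0.07403123  0.067     ] [ 0.42795016 -0.05297089  0.03      ] [ 0.50644502 -0.0726424   0.03      ]
k,h pivot [ 0.48060282 -0.0009738 ]
h,h2 pivot [ 0.48225925 -0.00270637]
[ 0.4823 -0.0037] th [np.float64(-1.7600344829817034), np.float64(-2.405170084353153), np.float64(-1.2339254174377545)] r [np.float64(0.0716096185346941), np.float64(0.07335888422602115), np.float64(0.07304817926690566)] next 0.6451356013714495
[ 0.48225925 -0.00270637] th [np.float64(-1.7569077441269016), np.float64(-2.394851979373329), np.float64(-1.2378439946715487)] r [np.float64(0.07257820259367112), np.float64(0.07399999999999998), np.float64(0.07399999999999998)] next 0.6379442352464275
[ 0.45213592 -0.12290693] th [np.float64(1.2416682242397432), np.float64(1.9037486589182446), np.float64(0.7467406742164641)] r [np.float64(0.05164792129489107), np.float64(0.07399999999999998), np.float64(0.07399999999999998)] next -0.6620804346785014
```

Request:
apply_moves(
  moves=[0.15, 0.08, -1.4, 0, 0, 0, 0.3, 0.16, -2.8, 0, 0, 0, 0.36, 0.2, -4.0, 0, 0, 0, 0.36, 0.2, -4.8, 0, 0, 0, 0.36, 0.2, -5.2, 0, 0, 0, 0.36, 0.2, -5.2, 0, 0, 0, 0.36, 0.2, -5.2, 0, 0, 0],
)

```text
clock: 2.23
tcp_pos: [0.4653, -0.0707, 0.1097]
orientation: [-0.0, 0.77, 0.638, -0.0]
wrist_force: [-0.1, 0.5, 0.6]
finger_gap: 0.0428
grip_force: 0.0
```

Run:
```python
from h import *
i,K,T=cam("wrist"); cv2.imwrite("pics/w2.png",i); np.savez("w2",i=i,K=K,T=T)
s=status.get_state(); print(s["tcp_pos"],s["orientation"],s["wrist_force"])
for z in(.06,.067,.074): print(proj(K,T,(.4675,-.0755,z)))
print(proj(K,T,s["tcp_pos"]))
```

```text
[ 0.46618205 -0.0711061   0.11048254] [5.92067206e-04 7.70431573e-01 6.37522288e-01 4.16569043e-04] [-0.01549266 -0.15359284  0.67522201]
[323.20275296 223.70921472]
[323.34374707 227.35664297]
[323.4952249  231.27527838]
[320.55129325 250.54747414]
```

View pics/w2.png

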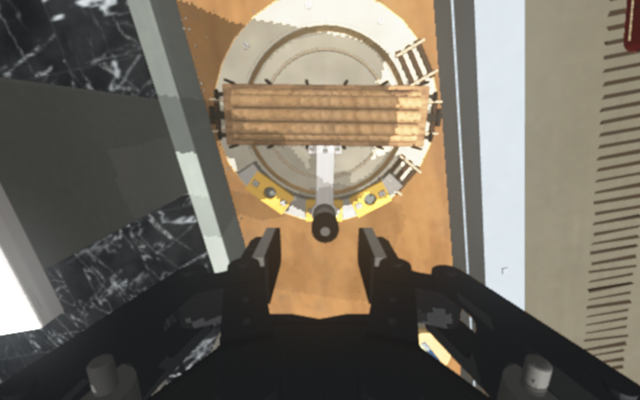

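The wrist view shows the knob's top centre at (325,231), the next hole at (270,193) and the opposite hole at (370,199). Everything agrees with the prediction to about 1 px.

Run:
```python
from h import *
w=np.load("w2.npz");i,K,T=w["i"],w["K"],w["T"];w1=np.load("w1.npz")
def hole(u,v):
    g=cv2.cvtColor(i,cv2.COLOR_BGR2GRAY)[v-7:v+8,u-7:u+8]; return g
m=(i.max(2)<70).astype(np.uint8);m[:205]=0;m[250:]=0;m[:,:305]=0;m[:,345:]=0
k,l,s,ce=cv2.connectedComponentsWithStats(m);print(s[1:].tolist(),ce[1:].tolist())
for u,v in((270,193),(370,199)):
    c=i[v-8:v+9,u-8:u+9].astype(int); d=((c[...,2]-c[...,0])<45).astype(np.uint8)
    k,l,s,ce=cv2.connectedComponentsWithStats(d); j=l[8,8]; print(j,s[j].tolist(),ce[j]+[u-8,v-8])
k=plane(K,T,325,231,.074);h=plane(K,T,270,193,.03);h2=plane(K,T,370,199,.03)
print(k,h,h2); print("height check",tri([ray(K,T,270,193),ray(w1["K"],w1["T"],289.6,157.1)]),tri([ray(K,T,325,231),ray(w1["K"],w1["T"],325.9,172.6)]))
a,b=h[:2],h2[:2];mm=(a+b)/2;d=b-a;L=np.linalg.norm(d);c=mm+np.array([-d[1],d[0]])/L*np.sqrt(.074**2-L*L/4)
th=[np.arctan2(*(q[:2]-c)[::-1]) for q in(k,h,h2)];print("pivot",c,"r",np.linalg.norm(k[:2]-c),"th",th,"next",th[0]-th[1])
```

```text
[[313, 213, 24, 28, 445]] [[324.4651685393258, 225.78426966292136]]
1 [3, 3, 11, 10, 86] [269.69767442 192.09302326]
1 [3, 3, 10, 10, 78] [369.52564103 198.61538462]
[ 0.46851127 -0.07549308  0.074     ] [ 0.42873769 -0.05312599  0.03      ] [ 0.50671264 -0.07296583  0.03      ]
height check [ 0.42788117 -0.05346549  0.02740562] [ 0.46908604 -0.07051934  0.08618269]
pivot [ 0.48304022 -0.00285438] r 0.07407747633867849 th [np.float64(-1.7682079597926517), np.float64(-2.3947214609817236), np.float64(-1.2451749547325597)] next 0.6265135011890719
```

Request:
apply_moves(
  moves=[0.09, -0.18, -0.7, 0, 0, 0, 0.09, -0.18, -1.4, 0, 0, 0, 0.09, -0.18, -1.9, 0, 0, 0, 0.09, -0.18, -2.04, 0, 0, 0, 0.09, -0.18, -2.04, 0, 0, 0, 0.09, -0.18, -2.04, 0, 0, 0, 0.09, -0.18, -2.04, 0, 0, 0],
  claw=30,
  newtons=20,
)

```text
clock: 2.87
tcp_pos: [0.469, -0.0762, 0.0598]
orientation: [0.001, 0.771, 0.637, 0.001]
wrist_force: [0.6, 0.2, -0.1]
finger_gap: 0.0256
grip_force: 0.0
```

Run:
```python
from h import *
i,K,T=cam("wrist"); cv2.imwrite("pics/w3.png",i[180:330,220:420].repeat(3,0).repeat(3,1))
s=status.get_state(); print(s["tcp_pos"],s["wrist_force"],s["ft_torque"],s["finger_gap"])
```

```text
[ 0.4688802  -0.07622727  0.05962753] [0.19036591 0.38060307 1.11126486] [-0.0204766   0.06111272  0.01402511] 0.02560037097232721
```

View pics/w3.png

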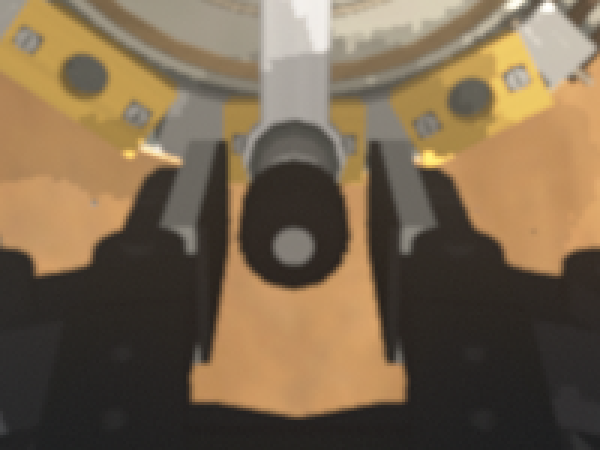

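The view shows the pads straddling the knob with gaps of about 20 px on the left and 30 px on the right, so the tool is about 0.8 mm too far right. I'll shift it and close gently.

Request:
apply_moves(
  moves=[-0.03, 0.01, 0, 0, 0, 0, -0.03, 0.01, 0, 0, 0, 0, -0.03, 0.01, 0, 0, 0, 0, -0.03, 0.01, 0, 0, 0, 0, -0.03, 0.01, 0, 0, 0, 0],
  claw=15,
  newtons=25,
)

```text
clock: 3.33
tcp_pos: [0.4681, -0.0761, 0.0593]
orientation: [0.001, 0.771, 0.637, 0.001]
wrist_force: [-0.6, -0.0, 6.3]
finger_gap: 0.017
grip_force: 24.6
```

Request:
apply_moves(
  moves=[-0.0, 0, 0.06, 0, 0, 0, 0, 0, 0.12, 0, 0, 0, 0, 0, 0.18, 0, 0, 0, 0, 0, 0.24, 0, 0, 0, 0, 0, 0.3, 0, 0, 0, 0, 0, 0.36, 0, 0, 0, 0, 0, 0.36, 0, 0, 0, 0, 0, 0.36, 0, 0, 0],
)

```text
clock: 4.0
tcp_pos: [0.4669, -0.0756, 0.0672]
orientation: [-0.0, 0.771, 0.637, -0.0]
wrist_force: [2.9, -1.3, -7.8]
finger_gap: 0.0171
grip_force: 24.6
```

Run:
```python
from h import *
s=status.get_state(); print(s["tcp_pos"],s["wrist_force"],s["ft_torque"],s["finger_gap"],s["joint_pos"])
i,K,T=cam("scene"); w=np.load("w2.npz")
a=i[195:270,262:372]; b=np.load("scene0.npz")["i"][195:270,262:372]
for c in(a,b):
    m=(c.max(2)<60).astype(np.uint8); k,l,st,ce=cv2.connectedComponentsWithStats(m); print([(ce[j]+[262,195]).round(1).tolist()+[int(st[j,4])] for j in range(1,k) if st[j,4]>12])
# arc moves in units from the present commanded pose
P=np.array([.483,-.003]); th0=-1.768
for d in(.05,.1,.15,.2,.25,.3,.35,.4,.45,.5,.55,.6,.63): print(d,(.074*np.array([np.cos(th0-d)-np.cos(th0),np.sin(th0-d)-np.sin(th0)])/.025).round(3))
```

```text
[ 0.4669141  -0.0756201   0.06720726] [ 2.85925163 -1.31194437 -7.79614789] [-0.17819072 -0.50403962 -0.1156114 ] 0.017105919457205403 [-3.30505509e-01  2.47579475e-01 -4.95132261e-01  8.28391714e-01
 -1.32928968e-05  1.42931996e+00]
[[325.9, 217.9, 1740], [282.3, 230.5, 31]]
[[331.2, 223.3, 50], [303.0, 231.1, 48], [325.9, 241.8, 40]]
0.05 [-0.144  0.033]
0.1 [-0.287  0.072]
0.15 [-0.427  0.119]
0.2 [-0.565  0.173]
0.25 [-0.7    0.234]
0.3 [-0.832  0.301]
0.35 [-0.96   0.375]
0.4 [-1.085  0.455]
0.45 [-1.205  0.541]
0.5 [-1.321  0.633]
0.55 [-1.432  0.731]
0.6 [-1.538  0.834]
0.63 [-1.599  0.899]
```

Request:
apply_moves(
  moves=[-0.05, 0.01, 0.36, 0, 0, -0.02, -0.144, 0.033, 0.36, 0, 0, -0.05, -0.287, 0.072, 0.36, 0, 0, -0.1, -0.427, 0.119, 0.36, 0, 0, -0.15, -0.565, 0.173, 0.36, 0, 0, -0.2, -0.7, 0.234, 0.36, 0, 0, -0.25, -0.832, 0.301, 0.36, 0, 0, -0.3, -0.96, 0.375, 0.36, 0, 0, -0.35, -1.085, 0.455, 0.36, 0, 0, -0.4, -1.205, 0.541, 0.36, 0, 0, -0.45, -1.275, 0.59, 0.36, 0, 0, -0.48, -1.321, 0.633, 0.36, 0, 0, -0.5, -1.321, 0.633, 0.36, 0, 0, -0.5, -1.321, 0.633, 0.36, 0, 0, -0.5],
)

```text
clock: 5.22
tcp_pos: [0.4319, -0.0575, 0.0747]
orientation: [-0.003, 0.904, 0.427, -0.001]
wrist_force: [5.2, 4.0, -20.8]
finger_gap: 0.0165
grip_force: 25.9
```

The rise was relative to the new start, so the pin was drawn to its upper stop. I'll ease down now.

Request:
apply_moves(
  moves=[0, 0, -0.1, 0, 0, 0, 0, 0, -0.16, 0, 0, 0, 0, 0, -0.2, 0, 0, 0, 0, 0, -0.2, 0, 0, 0, 0, 0, -0.2, 0, 0, 0],
)

```text
clock: 5.63
tcp_pos: [0.4332, -0.059, 0.0713]
orientation: [-0.001, 0.904, 0.427, -0.0]
wrist_force: [0.4, 4.6, -7.9]
finger_gap: 0.0169
grip_force: 27.1
```

Run:
```python
from h import *
i,K,T=cam("wrist"); cv2.imwrite("pics/w4.png",i[0:330,170:430].repeat(2,0).repeat(2,1)[60:]); np.savez("w4",i=i,K=K,T=T)
s=status.get_state(); print(s["tcp_pos"],s["orientation"],s["wrist_force"],s["ft_torque"],s["finger_gap"])
```

```text
[ 0.43321034 -0.05897409  0.07127946] [-1.05385834e-03  9.04247589e-01  4.27007195e-01 -2.07155652e-04] [ 0.84922542  4.78785732 -7.85161564] [1.11922501 0.05642935 0.17921122] 0.016458444350688734
```

View pics/w4.png

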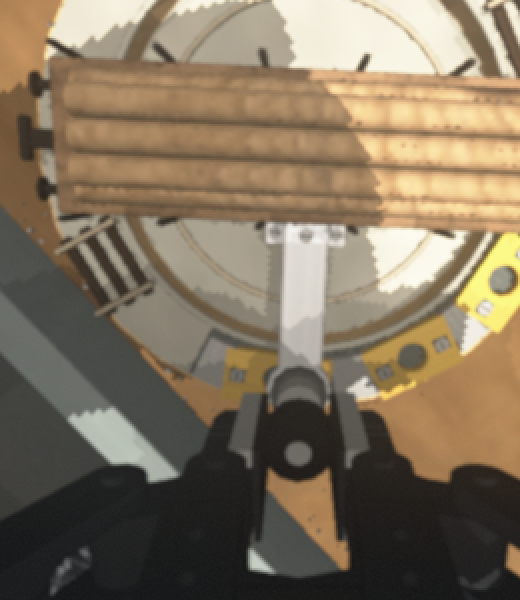

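The view shows the bridge swung with the wagon still in place. The next hole is just left of the barrel, at about (273,382) in the picture, roughly 5–6 mm ahead. I'll ease the pin onto the shoe.

Request:
apply_moves(
  moves=[0.02, 0.02, -0.04, 0, 0, 0, 0.02, 0.02, -0.08, 0, 0, 0, 0.02, 0.02, -0.1, 0, 0, 0, 0.02, 0.02, -0.1, 0, 0, 0],
)

```text
clock: 6.02
tcp_pos: [0.4335, -0.059, 0.0689]
orientation: [-0.001, 0.904, 0.427, -0.001]
wrist_force: [-4.4, 4.0, -3.0]
finger_gap: 0.0169
grip_force: 27.7
```

Request:
apply_moves(
  moves=[0, 0, -0.03, 0, 0, 0, 0, 0, -0.03, 0, 0, 0],
)

```text
clock: 6.18
tcp_pos: [0.4335, -0.0591, 0.0688]
orientation: [-0.0, 0.904, 0.427, -0.001]
wrist_force: [-6.5, 4.8, 4.7]
finger_gap: 0.0166
grip_force: 28.2
```

Request:
apply_moves(
  moves=[0, 0, 0, 0, 0, 0, 0, 0, 0, 0, 0, 0, 0, 0, 0, 0, 0, 0, 0, 0, 0, 0, 0, 0],
  claw=27,
)

```text
clock: 6.52
tcp_pos: [0.4358, -0.0601, 0.0688]
orientation: [0.001, 0.904, 0.426, 0.001]
wrist_force: [-0.3, -0.2, 0.3]
finger_gap: 0.0228
grip_force: 0.0
```

Run:
```python
from h import *
s=status.get_state(); print(s["tcp_pos"],s["orientation"],s["wrist_force"],s["ft_torque"],s["finger_gap"])
i,K,T=cam("wrist"); np.savez("w5",i=i,K=K,T=T)
m=(i.max(2)<70).astype(np.uint8)
print(''.join('#' if v else '.' for v in m[256,270:370])); print(''.join('#' if v else '.' for v in m[262,270:370]))
q=np.array(s["orientation"]); 
P=np.array([.483,-.003]); v=s["tcp_pos"][:2]-P; th=np.arctan2(v[1],v[0]); print("tcp r,ang",np.hypot(*v),-1.768-th)
for d in(.02,.04,.06,.08,.1,.12,.14,.16): print(d,(.074*np.array([np.cos(th-d)-np.cos(th),np.sin(th-d)-np.sin(th)])/.025).round(3))
cv2.imwrite("pics/w5.png",cv2.resize(i[170:300,240:370],None,fx=4,fy=4,interpolation=cv2.INTER_CUBIC))
```

```text
[ 0.43584598 -0.06014613  0.06878711] [1.23917253e-03 9.04488348e-01 4.26495732e-01 8.26777127e-04] [-0.33922796 -0.17176569  0.30728453] [ 0.00793173  0.01735141 -0.04626283] 0.02281824721730621
##########.........###################.............###########.........#########.........###########
###############....####################...........##########...........#########....################
tcp r,ang 0.07408900870322652 0.49268452377001126
0.02 [-0.045  0.038]
0.04 [-0.09   0.077]
0.06 [-0.134  0.117]
0.08 [-0.176  0.158]
0.1 [-0.219  0.199]
0.12 [-0.26   0.242]
0.14 [-0.3    0.285]
0.16 [-0.34   0.329]
```

View pics/w5.png

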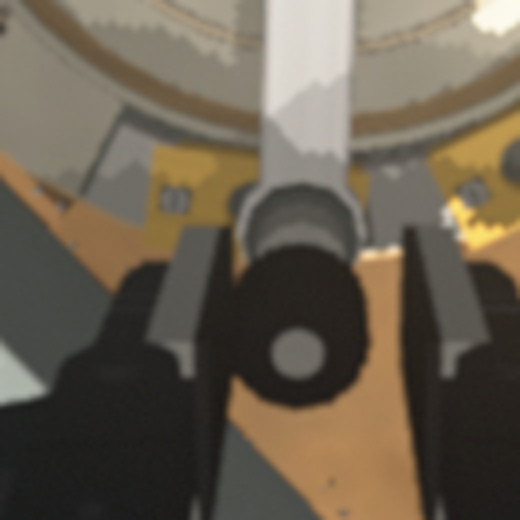

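The knob now stands free between the pads with the pin on the shoe. The right pad is about 4 mm behind it and the hole is about 7 mm ahead, so I'll push with the right pad in small steps.

Request:
apply_moves(
  moves=[-0.045, 0.038, 0, 0, 0, -0.02, -0.09, 0.077, 0, 0, 0, -0.04, -0.134, 0.117, 0, 0, 0, -0.06, -0.176, 0.158, 0, 0, 0, -0.08, -0.176, 0.158, 0, 0, 0, -0.08],
)

```text
clock: 6.98
tcp_pos: [0.4309, -0.0558, 0.0683]
orientation: [0.001, 0.921, 0.39, 0.0]
wrist_force: [2.0, -2.3, -2.4]
finger_gap: 0.0232
grip_force: 1.7
```

Request:
apply_moves(
  moves=[-0.021, 0.021, 0, 0, 0, -0.01, -0.042, 0.042, 0, 0, 0, -0.02, -0.042, 0.042, 0, 0, 0, -0.02],
)

```text
clock: 7.23
tcp_pos: [0.4295, -0.0545, 0.0682]
orientation: [0.0, 0.925, 0.381, 0.0]
wrist_force: [3.3, -2.8, -1.6]
finger_gap: 0.0233
grip_force: 2.0
```

Request:
apply_moves(
  moves=[-0.021, 0.021, 0, 0, 0, -0.01, -0.041, 0.042, 0, 0, 0, -0.02, -0.041, 0.042, 0, 0, 0, -0.02],
)

```text
clock: 7.48
tcp_pos: [0.428, -0.0531, 0.0681]
orientation: [-0.0, 0.928, 0.371, 0.0]
wrist_force: [2.5, -1.7, -2.2]
finger_gap: 0.0232
grip_force: 1.7
```

Request:
apply_moves(
  moves=[-0.02, 0.021, 0, 0, 0, -0.01, -0.03, 0.032, 0, 0, 0, -0.015, -0.03, 0.032, 0, 0, 0, -0.015],
)

```text
clock: 7.73
tcp_pos: [0.4263, -0.0518, 0.0678]
orientation: [-0.001, 0.931, 0.365, -0.001]
wrist_force: [0.5, -0.4, 0.1]
finger_gap: 0.0229
grip_force: 0.2
```

Request:
apply_moves(
  moves=[-0.014, 0.014, 0, 0, 0, -0.007, -0.014, 0.014, 0, 0, 0, -0.007],
)

```text
clock: 7.9
tcp_pos: [0.4263, -0.0517, 0.0679]
orientation: [-0.001, 0.932, 0.361, -0.0]
wrist_force: [0.3, -0.2, 0.1]
finger_gap: 0.0235
grip_force: 0.0
```

Run:
```python
from h import *
s=status.get_state(); print(s["tcp_pos"],s["wrist_force"],s["finger_gap"])
i,K,T=cam("wrist"); np.savez("w6",i=i,K=K,T=T)
j=np.load("w5.npz")["i"]
cv2.imwrite("pics/w6.png",cv2.resize(np.hstack([j[170:300,260:370],i[170:300,260:370]]),None,fx=3.6,fy=3.6,interpolation=cv2.INTER_CUBIC))
```

```text
[ 0.42625005 -0.05172056  0.06788446] [ 0.27822839 -0.24882644  0.05396221] 0.023475433760091265
```

View pics/w6.png

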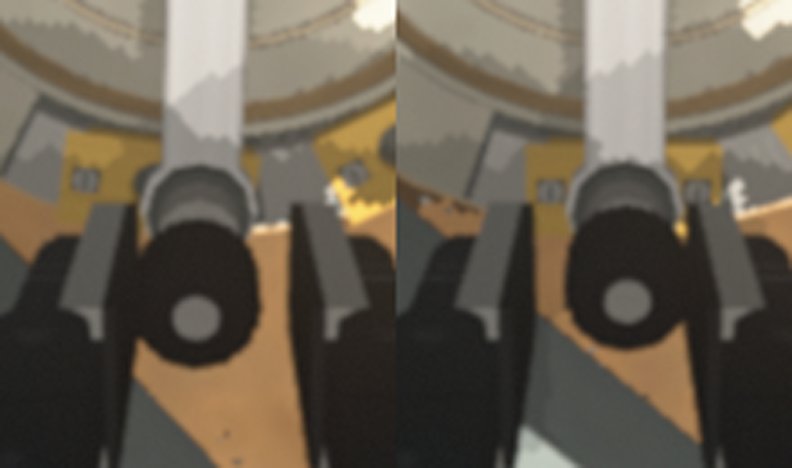

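The right half shows the arm centred on the shoe between its two screws, at (552,192) and (697,192). The knob has sunk, covering more of the barrel, and the push force is gone, so the pin has dropped. I'll centre the fingers round the knob and withdraw upward.

Request:
apply_moves(
  moves=[0.03, -0.03, 0, 0, 0, 0, 0.06, -0.065, 0, 0, 0, 0, 0.06, -0.065, 0, 0, 0, 0, 0.06, -0.065, 0, 0, 0, 0],
  claw=33,
)

```text
clock: 8.28
tcp_pos: [0.4285, -0.0538, 0.0681]
orientation: [0.0, 0.932, 0.361, -0.0]
wrist_force: [-0.9, -0.3, 0.2]
finger_gap: 0.0285
grip_force: 0.0
```

Request:
apply_moves(
  moves=[0, 0, 0.2, 0, 0, 0, 0, 0, 0.5, 0, 0, 0, 0, 0, 1, 0, 0, 0, 0, 0, 1.8, 0, 0, 0, 0, 0, 2.8, 0, 0, 0, 0, 0, 3.8, 0, 0, 0, 0, 0, 4.4, 0, 0, 0, 0, 0, 4.4, 0, 0, 0, 0, 0, 4.4, 0, 0, 0],
)

```text
clock: 9.03
tcp_pos: [0.4293, -0.054, 0.1794]
orientation: [0.001, 0.932, 0.362, 0.001]
wrist_force: [-0.1, -0.0, 0.7]
finger_gap: 0.0284
grip_force: 0.0
```

Run:
```python
from h import *
s=status.get_state(); print(s["tcp_pos"],s["wrist_force"],s["clock"])
i,K,T=cam("wrist"); np.savez("w7",i=i,K=K,T=T); j,K2,T2=cam("scene"); np.savez("s7",i=j,K=K2,T=T2)
c1=cv2.resize(i[60:230,230:430],None,fx=2.35,fy=2.35,interpolation=cv2.INTER_CUBIC); c2=cv2.resize(j[190:270,262:342],None,fx=4,fy=4,interpolation=cv2.INTER_CUBIC)
h=max(c1.shape[0],c2.shape[0]); print(c1.shape)
cv2.imwrite("pics/w7.png",np.hstack([cv2.copyMakeBorder(c,0,h-c.shape[0],0,0,cv2.BORDER_CONSTANT) for c in(c1,c2)]))
```

```text
[ 0.42928023 -0.05400664  0.17939991] [-0.09557048 -0.03652516  0.68936019] 9.0333
(400, 470, 3)
```

View pics/w7.png

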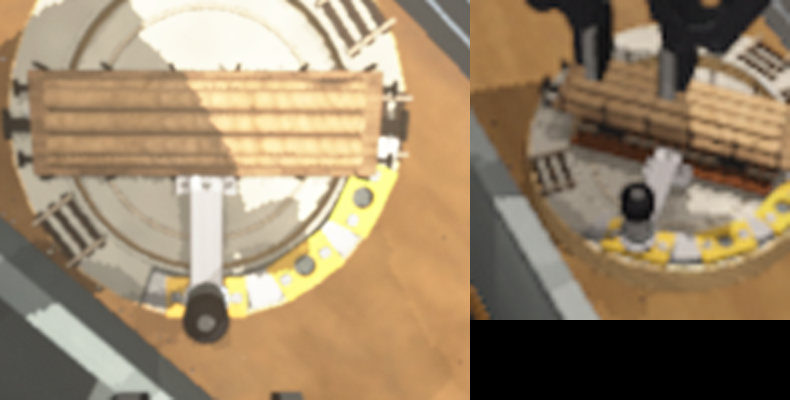

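The wrist half shows the wagon squarely on the bridge and the knob at (317.2,197.4). The scene half shows the knob at (303.8,240.8). I'll check the knob's height numerically.

Run:
```python
from h import *
w=np.load("w7.npz");s=np.load("s7.npz");s0=np.load("scene0.npz")
print("tri",tri([ray(w["K"],w["T"],317.2,197.4),ray(s["K"],s["T"],303.75,240.75)]))
P=np.array([.483,-.003])
def kb(c,box):
    x0,y0,x1,y1=box;m=(c[y0:y1,x0:x1].max(2)<75).astype(np.uint8);k,l,st,ce=cv2.connectedComponentsWithStats(m);j=1+st[1:,4].argmax();return ce[j]+[x0,y0],st[j].tolist()
b0=kb(s0["i"],(318,232,335,252));b1=kb(s["i"],(296,232,312,252));print(b0,b1)
def K3(d,z): a=-1.768-d; return [*(P+.074*np.array([np.cos(a),np.sin(a)])),z]
o=b0[0]-proj(s["K"],s["T"],K3(0,.066))
for d in(.60,.62,.64):
  for z in(.066,.0708): print(d,z,(proj(s["K"],s["T"],K3(d,z))+o).round(1))
```

```text
tri [ 0.42603791 -0.05432204  0.06578339]
(array([325.73913043, 241.60869565]), [4, 5, 8, 9, 46]) (array([303.3442623 , 240.80327869]), [4, 4, 8, 10, 61])
0.6 0.066 [304.5 242. ]
0.6 0.0708 [304.5 240.7]
0.62 0.066 [303.8 241.8]
0.62 0.0708 [303.8 240.6]
0.64 0.066 [303.1 241.7]
0.64 0.0708 [303.1 240.4]
```

Run:
```python
from h import *
from scipy.optimize import brentq
P=np.array([.483,-.003])
for n,u,v in(("w2",325,231),("w5",314.2,258.3),("w6",324.2,253.3),("w7",317.2,197.4)):
    w=np.load(n+".npz"); f=lambda z:np.hypot(*(plane(w["K"],w["T"],u,v,z)[:2]-P))-.074
    z=brentq(f,.04,.11); p=plane(w["K"],w["T"],u,v,z); print(n,"knob top z",round(z,4),"bridge",-1.768-np.arctan2(*(p[:2]-P)[::-1]))
```

```text
w2 knob top z 0.0738 bridge -3.0609344665588623e-06
w5 knob top z 0.0791 bridge 0.5276082513661298
w6 knob top z 0.0741 bridge 0.6320248465343046
w7 knob top z 0.0753 bridge 0.636111969169306
```

The knob's top measured 73.8 mm at the start, 79.1 mm while riding on the shoe, and 74.1 mm now. The pin is home at bridge ≈ 0.63 rad.

```bash
python3 -c "
from h import *
print(job.hand_in())"
```

```text
the job is handed in; nothing more can be done
None
```

I turned the bridge one road clockwise to about 0.63 rad; by camera the pin is home and the wagon is in place, I did no push test of the lock, and the job is handed in. Two lapses: I viewed 11 pictures instead of 10, and a wrong lift value in the swing pulled the pin against its upper stop at about 21 N.

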